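Clamp a jar with the ratchet jar holder

ROBOT

A 6-joint arm with a two-finger parallel gripper is mounted at the origin on a cart in front of the work surface, level with it; the furniture and walls round the work are solid. World frame = base frame: x ahead of the robot, y to its left, z up, the work surface at z = 0. Lengths are in mm, angles in rad, forces in N, time in s.
With the tool pointing down it reaches from about 300 to 775 mm from the base axis. Payload 14.6 kg.
Tool frame: the origin (TCP) lies at the very end of the fingers, on their centre line; the grasp point (between the pads) lies 19 mm behind it; z points along the fingers, y is the line along which they close (so a half turn about z gives the same grasp; the last joint's range is limited). The gripper opens to 94 mm and grips with 3 to 60 N. Pads are 16 mm wide; open, the fingers measure 119 mm over their backs; the gripper's body (75 mm by 177 mm) begins 78 mm behind the grasp point.
Start: joints at [-0.067, 0.3, 1.521, -0, 1.321, -0.067], TCP at [549.99, -0.002, 205.446] pointing down, gripper open.
Joint ranges: [-3.03, 3.03], [-0.79, 2.21], [0.23, 2.52], [-1.04, 4.18], [0, 3.07], [-2.55, 2.55]. Speed limits (rad/s): [2.22, 2.22, 2.57, 3.14, 3.14, 3.14].

INTERFACE

Orientations are given as [roll, pitch, yaw] about the fixed x, y, z axes, in that order (R = Rz(yaw) Ry(pitch) Rx(roll)).
In Python, from cell import manip, camera, get_calibration gives the robot as it stands. The module is installed in compiled form; this text tells all that it offers.
- The arm moves only by the tool jog_arm, never from a script. Its argument "plan" is one flat list of numbers, 6 for each row, row after row: the shift along the world's x, y, z in m, then the turn, a rotation vector about the world's x, y, z in degrees. A call has 1 to 20 rows; each row is the pose to reach, as a shift and turn from the pose commanded when the call began; what a row does not reach only later rows make up. A row lasts 1/10 s, in which the tool goes at most 50 mm and 8.59 degrees, less where a joint would pass 70% of its speed; a pose out of reach is approached as far as the arm can. A call with a gripper value outside its range is refused whole. "claw" is the finger opening in m, from 0 to 0.094, set as the call begins (left out, the last holds). The fingers move at their own pace and stop on an object; "force" is the grip in N (left out, the last holds). Time passes only in rows, so rows that repeat a pose let the fingers close. It gives the time, the measured TCP pose, the force, the opening and the grip force at its end, in the units of the state.
- manip.read_state(): the state, without advancing time (a new reading comes with each control period).
- camera(name): name is "scene" or "side" or "wrist"; returns (picture, depth): 480x640x3 uint8, red, green, blue; 480x640 float32, mm along the optical axis (not along the pixel's ray), 0 where there is no reading.
- get_calibration(name): a dict with "fx", "fy", "cx", "cy" (pixels), "origin" and "attitude" of the camera in the world. Camera axes: x right, y down, z forward; pixel columns grow to the right and rows downward; lengths in mm; the calibration is good to about 2 mm. The wrist camera is an equidistant fisheye: a pixel r from the principal point sees the ray r / f radians off the axis. A picture is of the moment at which its call begins: read the wrist's pose just before it. get_calibration takes no time and is no camera call; for the wrist camera it gives the pose at the moment of the call.
- manip.sign_off(): hands the job in; it is judged then, once.
The state is a dict: "clock": time; "joints": joint angles; "qd": joint speeds; "effort": joint torques, N m; "eef_pos": TCP position; "eef_rot": TCP orientation; "wrist_force": force on the tool from outside, world axes, zero at the start; "moment": the same for the moment, N m; "finger_gap": finger opening in mm; "finger_force": force on a finger pad.
Only numpy, scipy, OpenCV 4.12 (cv2) and the standard library are available. Lean on these libraries where they do the work, as an engineer would, in place of code of your own. Each camera call takes 0.05 s, during which the arm holds its last target. There are 200 camera calls.

TASK

Clamp the jam jar in the ratchet jar holder: flip the direction lever on top of the ratchet over to its clamping side, then swing the handle back and forth until the jar is held snugly between the two jaws. Feel for the resistance and stop once it has clearly risen, so that the jar is held firmly but the glass is not overloaded; leave the jar upright and do not disturb the things around it.

Things in the scene. Friction and masses are not known exactly. Their poses are not given: they have to be found in the camera images.
- holder: White jar holder fixed on the worktop, 116 (x) by 300 (y) by 40 mm. Origin at worktop level; y runs along it, from the jar towards the ratchet; z up. The jar stands on its base plate, 12 mm up. A gear housing fills y = 22 to 108 mm. The far jaw, a fixed V at the jar end, has its apex somewhere between y = -137 and -121 mm and is not measured.
- axis_top (a point): Point on the upright ratchet axis at the top of the steel handle arm, 61 mm above the worktop, at holder x = 0, y = 60 mm. Knob and handle circle about it. With the direction lever on clamping, only anticlockwise swings (from above) turn the wheel, 12 mm of jaw per rad; swings back click over its 20 pins (one each 0.314 rad) and the wheel stays put, also when let go.
- knob_centre (a point): Centre of the upright black knob at the handle's end, 88 mm above the worktop: diameter 25 mm, from 63 to 113 mm up, 110 mm from the ratchet axis. It spins freely on its pin, so a gripper can hold it and carry it round the arc without turning itself.
- handle (a joint): Angle of the handle, rad, anticlockwise from above positive; at 0 it points along the holder's +y. Posts stop it hard at -0.62 and +0.62. Clamping strokes are anticlockwise (value rising, knob moving towards the robot). A stroke has up to 0.4 rad of easy idle motion (about 1 to 2 N at the knob) before the pawl catches. Two to four strokes are needed; the first never gets tight.
- direction_lever (a joint): Direction lever, rad, about its pivot on the handle 60 mm from the ratchet axis. An over-centre spring keeps it at one end: -0.13 to -0.35 as found (anticlockwise swings idle, clockwise ones open the jaw), +0.13 to +0.35 clamping. Past 0 it snaps over by itself.
- tab_centre (a point): Centre of the direction lever's thumb tab, 82 mm above the worktop: an upright dark steel fin 9 mm thick, 18 mm wide along the handle, from 68 to 98 mm up, on an arm that points from the pivot back over the ratchet axis. As found it stands 8 to 20 mm to the robot's side of the handle's line (holder -x); on clamping, as much to the far side. Pushing it takes about 2 N.
- jaw_pad: Black sprung V pad of the moving jaw, 68 mm wide, 20 to 60 mm up; origin at the V's apex, at worktop level. It pushes the jar towards the holder's -y and onto the far jaw. Its force shows only in the handle: before it is tight the knob takes a steady push along its arc (8 N moving, 5 N paused); then 1 N more for each 9 N on the jar (16 N per rad). Snug: 15 to 60 N on the jar; over 75 N overloads the glass.
- jar_centre (a point): Centre (half-way up) of the jam jar that stands loose between the jaws: glass with a screw lid, 65 mm diameter, 97 mm high, 0.36 kg. The knob's push should end 2.5 to 5 N above its steady push before that; above 8 N more the glass is overloaded.
- tumbler: Clear drinking glass, 80 mm diameter, 93 mm high, beyond the holder's jar end; origin at the centre of its underside. Not to be disturbed.
- garlic: Garlic bulb, 60 mm, behind the holder; origin at the centre of its underside. Not to be disturbed.
- mug: Dotted mug, 86 x 124 mm, 101 mm high, to the left of the holder; origin at the centre of its underside. Not to be disturbed.

How it is judged:
By the outcome, as a careful person would: the job done as asked, in the order asked, and still so for the second after the job is handed in, with the robot touching nothing.
It also fails if it takes over 72 s, if anything falls off the work surface, if the arm or the gripper's body presses on something with over 40 N, if the wrist force passes 120 N, or if a joint passes its speed limit or range.

## Working session

There is one attempt and no reset: what is moved stays moved. The work goes in short steps, Python scripts to look and compute and a tool call to move; the robot and the scene stay as the last step left them, time stands still between calls to the robot, and variables do not carry over. Pictures are saved under pics/ and viewed, at most 10 in all, crops included, and the job is handed in when it is done.

Besides the shell and the picture viewer there is one more tool, called after ">>>" in YAML: its name, and indented under it one key for each argument. jog_arm: Moves the arm, as the interface text tells. Its arguments: {"type":"object","properties":{"plan":{"type":"array"},"claw":{"type":"number"},"force":{"type":"number"}},"required":["plan"]}

```bash
mkdir -p pics; python3 - <<'E'
from cell import manip,camera,get_calibration
import cv2,numpy as np
for n in ("scene","side"):
    p,d=camera(n); c=get_calibration(n); print(n,c)
    cv2.imwrite(f"pics/{n}0.png",p[:,:,::-1]); np.savez(f"{n}0.npz",p=p,d=d)
print(manip.read_state())
E
```

```text
scene {'fx': 599.9352267029359, 'fy': 599.9352267029359, 'cx': 320.1271455920625, 'cy': 238.22955628139187, 'origin': array([-313.18550414, -616.28917962, 1112.85121791]), 'attitude': array([-2.31169522,  0.009844  , -0.92520775])}
side {'fx': 490.25483357602326, 'fy': 490.25483357602326, 'cx': 322.8992765837012, 'cy': 239.9079407879747, 'origin': array([ 480.52789454, 1089.59794827,  582.28757919]), 'attitude': array([-2.01739506,  0.00564129, -3.07025477])}
{'clock': 0.1, 'joints': array([-6.66199212e-02,  3.00399842e-01,  1.52153509e+00,  2.94797528e-06,
        1.32071049e+00, -6.65653611e-02]), 'qd': array([-3.69687578e-04, -6.65148334e-04, -2.49342755e-04,  1.42737551e-03,
       -2.48771585e-04, -4.43412853e-05]), 'effort': array([ 1.84928511e-03, -5.32644153e+01, -3.53284299e+01,  7.10431044e-02,
        2.34944851e-02, -7.30603051e-05]), 'eef_pos': array([5.49754545e+02, 3.26105741e-03, 2.04944875e+02]), 'eef_rot': array([-3.14054240e+00, -7.28754669e-05,  1.57074100e+00]), 'wrist_force': array([0.96931136, 0.73889434, 0.6481268 ]), 'moment': array([-0.02710481, -0.0239662 ,  0.0066819 ]), 'finger_force': 0.0, 'finger_gap': 94.17498703106405}
```

View pics/scene0.png

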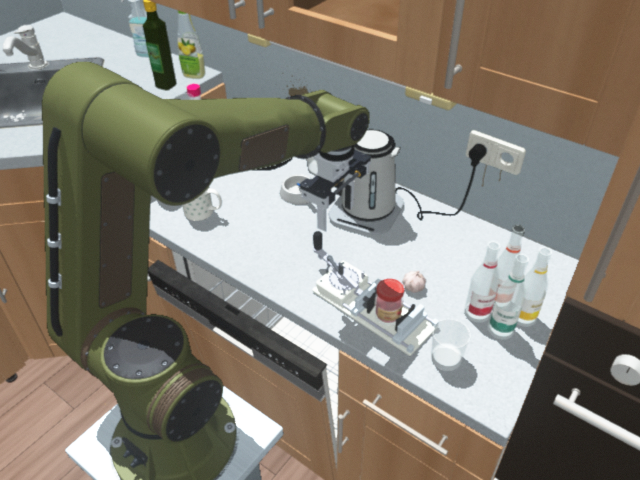

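View pics/side0.png

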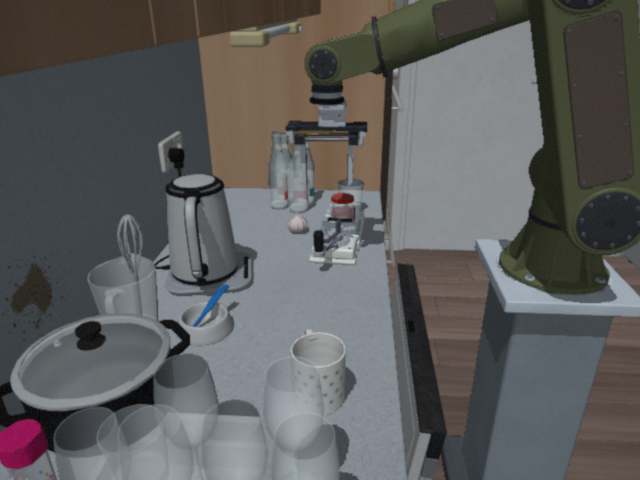

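Scene view: knob at about (318,241), ratchet at (348,278), jar lid at (389,288) and tumbler at (450,345). Side view: knob at (318,240) and lid at (342,199). Next I'll cast rays and take a wrist picture.

```bash
cat > h.py <<'E'
import numpy as np,cv2
from scipy.spatial.transform import Rotation as R
from cell import manip,camera,get_calibration
def rays(c,uv,fish=False):
    uv=np.atleast_2d(np.asarray(uv,float)); a=(uv-[c['cx'],c['cy']])/[c['fx'],c['fy']]
    if fish:
        r=np.linalg.norm(a,axis=1,keepdims=True)+1e-9; v=np.hstack([a/r*np.sin(r),np.cos(r)])
    else: v=np.hstack([a,np.ones((len(a),1))])
    return R.from_euler('xyz',c['attitude']).apply(v)
def onz(c,uv,z,fish=False):
    v=rays(c,uv,fish); o=c['origin']; return o+v*((z-o[2])/v[:,2])[:,None]
def pts(c,d,fish=False):
    # world point per pixel; d along optical axis
    vv,uu=np.mgrid[:480,:640]; uv=np.c_[uu.ravel(),vv.ravel()]
    a=(uv-[c['cx'],c['cy']])/[c['fx'],c['fy']]
    if fish:
        r=np.linalg.norm(a,axis=1,keepdims=True)+1e-9; v=np.hstack([a/r*np.tan(r),np.ones_like(r)])
    else: v=np.hstack([a,np.ones((len(a),1))])
    P=c['origin']+R.from_euler('xyz',c['attitude']).apply(v*d.reshape(-1,1)); return P.reshape(480,640,3)
def cross(c1,u1,c2,u2):
    A=[];b=[]
    for c,u in((c1,u1),(c2,u2)):
        v=rays(c,u)[0]; v/=np.linalg.norm(v); M=np.eye(3)-np.outer(v,v); A.append(M); b.append(M@c['origin'])
    return np.linalg.lstsq(np.vstack(A),np.hstack(b),rcond=None)[0]
E
python3 - <<'E'
from h import *
S=np.load('scene0.npz');D=np.load('side0.npz');cs=get_calibration('scene');cd=get_calibration('side')
for n,c,Z,uvs in(("scene",cs,S,[(318,241),(389,288),(450,345),(414,282),(330,270)]),("side",cd,D,[(318,240),(342,200),(297,223)])):
    P=pts(c,Z['d'])
    for u,v in uvs: print(n,u,v,P[v,u].round(), Z['p'][v,u])
print(cross(cs,(318,241),cd,(318,240)))
c=get_calibration('wrist'); p,d=camera('wrist'); print(c)
cv2.imwrite('pics/wrist0.png',p[:,:,::-1]); np.savez('wrist0.npz',p=p,d=d)
E
```

```text
scene 318 241 [561.  61.  92.] [49 52 53]
scene 389 288 [ 516. -175.  109.] [130  63  62]
scene 450 345 [ 530. -337.   11.] [246 249 250]
scene 414 282 [ 628. -182.   39.] [234 221 219]
scene 330 270 [573.  33.  -5.] [242 246 246]
side 318 240 [567.  78.  96.] [19 20 23]
side 342 200 [ 520. -148.  109.] [76 24 22]
side 297 223 [ 644. -148.   38.] [174 164 165]
[566.53911478  64.21984014  88.1382474 ]
{'fx': 371.64829954431775, 'fy': 371.64829954431775, 'cx': 320.26291449470546, 'cy': 237.16560719601026, 'origin': array([548.59582756,  67.99823296, 384.93336416]), 'attitude': array([ 2.90738642e+00,  1.49611438e-03, -1.78837752e-04])}
```

View pics/wrist0.png

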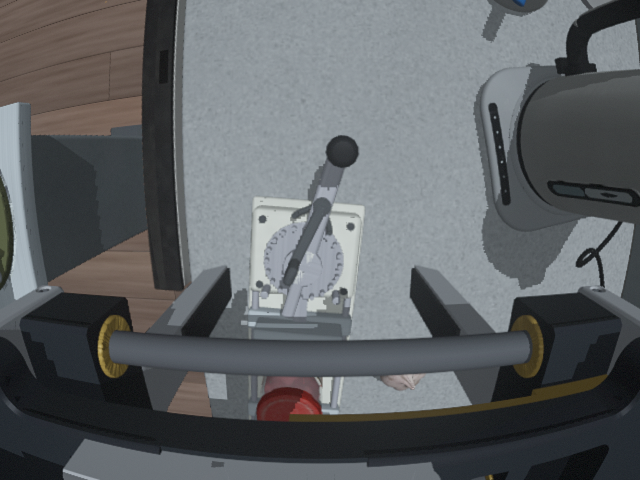

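The wrist view shows the knob top at (342,150), the lever pivot at about (322,205) and its tab at about (291,272). The wheel ring is centred near (304,261), the holder's rear corners are at (253,198) and (364,207), and the lid is at (289,403).

```bash
python3 - <<'E'
from h import *
Z=np.load('wrist0.npz');p,d=Z['p'],Z['d'];c=get_calibration('wrist');P=pts(c,d,True)
for n,u,v in(("knob",342,150),("cornL",256,201),("cornR",361,209),("pivot",322,206),("tab",291,272),("wheel",310,250),("lid",289,403),("body",262,260),("pinL",270,262),("edgeL",253,300),("edgeR",355,300),("arm",330,185),("armlow",295,300)):
    print(n,P[v,u].round(1),p[v,u])
K=onz(c,(342,150),113,True)[0];W=onz(c,(304,261),56,True)[0];print("knob ray",K,"wheel",W)
a=onz(c,[(253,198),(364,207)],40,True);print("corners",a,np.degrees(np.arctan2(*(a[1]-a[0])[[1,0]])))
cv2.imwrite('pics/wristcrop.png',cv2.resize(p[120:330,230:390,::-1],None,fx=3.0,fy=2.8,interpolation=cv2.INTER_CUBIC)[:588])
E
```

```text
knob [564.1  68.2 112.4] [57 58 61]
cornL [482.7  17.2  13.4] [197 203 201]
cornR [589.5   8.7  13. ] [201 208 205]
pivot [549.7  20.2  69.8] [82 88 93]
tab [548.6  68.  385. ] [83 88 93]
wheel [538.9 -21.   61.9] [158 165 174]
lid [ 519.3 -155.5  109.5] [85 40 39]
body [491.2 -37.1  40.5] [200 206 203]
pinL [499.4 -38.4  42.8] [157 163 174]
edgeL [476.2 -87.6  22.2] [145 151 162]
edgeR [586.9 -95.7   1.9] [148 156 160]
arm [556.6  37.6  62.2] [ 99 103 111]
armlow [524.3 -70.1  61.5] [155 161 170]
knob ray [564.02303282  68.15432905 113.        ] wheel [533.08562256 -33.20061094  56.        ]
corners [[484.59280423  23.70974499  40.        ]
 [589.35436173  14.91162484  40.        ]] -4.80056827737974
```

View pics/wristcrop.png

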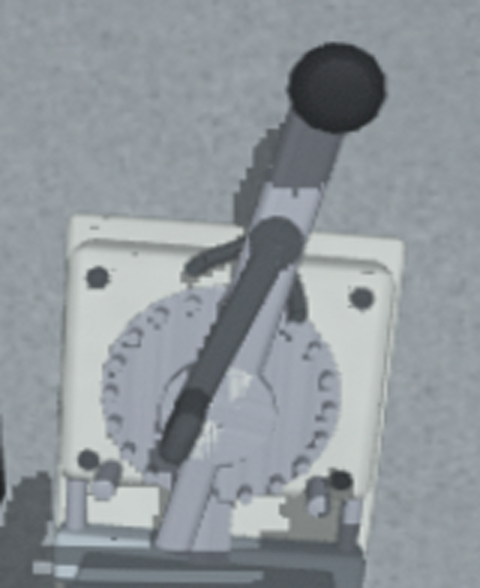

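Estimates: ratchet axis at (532,-37), knob at (564,68) and handle at about -0.21 rad. The tab is at about (524,-33), 9 mm to the robot's side of the handle's line. I'll close the fingers above the work, then descend beside the tab.

>>> jog_arm:
  plan: [-0.02,-0.012,0,0,0,0,-0.04,-0.024,0,0,0,0,-0.055,-0.033,-0.02,0,0,0,-0.055,-0.033,-0.04,0,0,0,-0.055,-0.033,-0.05,0,0,0,-0.055,-0.033,-0.05,0,0,0,-0.055,-0.033,-0.05,0,0,0,-0.055,-0.033,-0.05,0,0,0,-0.055,-0.033,-0.05,0,0,0]
  claw: 0
  force: 15

```text
clock: 1.05
eef_pos: [495.4, -32.9, 156.0]
eef_rot: [3.141, 0.0, 1.571]
wrist_force: [-0.2, -1.0, -0.2]
finger_gap: 25.3
finger_force: 0.0
```

>>> jog_arm:
  plan: [0,0,0,0,0,0,0,0,0,0,0,0,0,0,0,0,0,0,0,0,0,0,0,0]

```text
clock: 1.45
eef_pos: [495.0, -33.0, 155.5]
eef_rot: [-3.142, 0.0, 1.571]
wrist_force: [-0.1, 0.2, -0.5]
finger_gap: 0.4
finger_force: 0.0
```

```bash
python3 - <<'E'
from h import *
s=manip.read_state();print(s['finger_gap'],s['eef_pos'])
c=get_calibration('wrist');p,d=camera('wrist');np.savez('w1.npz',p=p,d=d,o=c['origin'],a=c['attitude'])
cv2.imwrite('pics/w1.png',p[:,:,::-1]);P=pts(c,d,True)
m=(P[...,2]>90)&(P[...,2]<101)&(np.abs(P[...,1]+33)<25)&(np.abs(P[...,0]-527)<25)&(P[...,0]>505)
q=P[m];print(m.sum(), q.mean(0) if len(q) else 0, q.min(0) if len(q) else 0,q.max(0) if len(q) else 0)
E
```

```text
0.44345447571864016 [494.99230992 -32.99235043 155.47331527]
335 [522.69156509 -32.80010369  96.98487925] [516.99390015 -41.33581608  90.05753881] [529.07230592 -25.59026456 100.20737264]
```

View pics/w1.png

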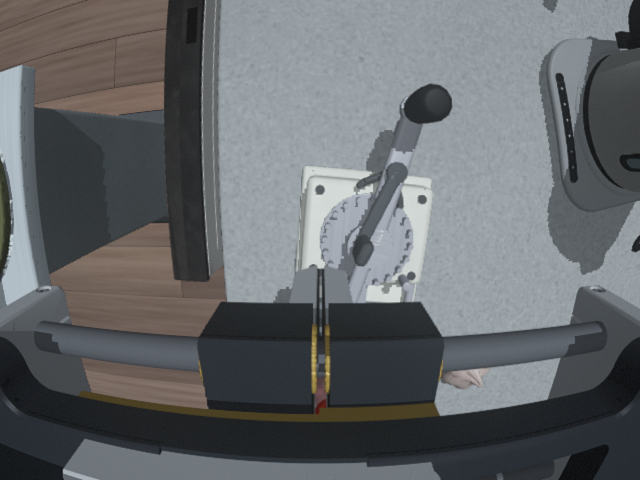

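Close view: tab at (363,248), giving centre (522.7,-32.8), with the knob at (430,103) and the fingers closed. I'll descend and push the tab towards +x.

>>> jog_arm:
  plan: [0,0,-0.025,0,0,0,0,0,-0.05,0,0,0,0,0,-0.07,0,0,0,0,0,-0.075,0,0,0,0.005,0,-0.075,0,0,0,0.01,0,-0.075,0,0,0,0.014,0,-0.075,0,0,0,0.018,0,-0.075,0,0,0,0.022,0,-0.075,0,0,0,0.026,0,-0.075,0,0,0,0.026,0,-0.075,0,0,0]

```text
clock: 2.6
eef_pos: [521.4, -33.0, 80.5]
eef_rot: [3.141, 0.0, 1.571]
wrist_force: [-0.2, 0.1, 0.3]
finger_gap: 0.1
finger_force: 0.0
```

```bash
cat > look.py <<'E'
from h import *
import sys
s=manip.read_state();print(s['clock'],s['finger_gap'],s['eef_pos'],s['wrist_force'])
c=get_calibration('wrist');p,d=camera('wrist')
cv2.imwrite(f'pics/{sys.argv[1]}.png',p[:,:,::-1]);P=pts(c,d,True)
m=(P[...,2]>90)&(P[...,2]<101)&(np.abs(P[...,1]+33)<25)&(np.abs(P[...,0]-537)<25)
q=P[m];print('tab?',m.sum(), q.mean(0) if len(q) else 0, q.min(0) if len(q) else 0,q.max(0) if len(q) else 0)
m=(P[...,2]>108)&(P[...,2]<116)&(P[...,1]>40)&(P[...,1]<90)&(np.abs(P[...,0]-540)<70)
q=P[m];print('knob',m.sum(),(q.min(0)+q.max(0))/2 if len(q) else 0)
E
python3 look.py w2
```

```text
2.6 0.14448289914560652 [521.44187344 -33.01351413  80.51414309] [-0.22911763  0.10896297  0.32738021]
tab? 540 [532.81904206 -27.35738819  95.60792638] [512.12593867 -38.68617548  90.03221749] [552.48246379 -21.82738974 100.962834  ]
knob 2272 [564.10891708  67.09598512 111.97473659]
```

View pics/w2.png

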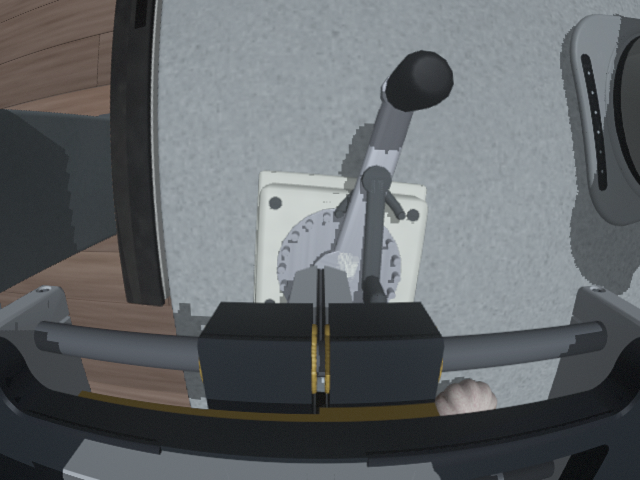

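The lever has snapped over: its arm (375,180)→(375,295) now lies on the far side of the handle, and the fingers read no force. Next I'll lift and go to the knob.

>>> jog_arm:
  plan: [-0.004,0,0.02,0,0,0,-0.004,0,0.045,0,0,0,0.005,0.03,0.06,0,0,0]

```text
clock: 2.95
eef_pos: [526.0, -4.6, 142.2]
eef_rot: [3.14, 0.001, 1.568]
wrist_force: [0.4, -0.1, -0.4]
finger_gap: 0.6
finger_force: 0.0
```

>>> jog_arm:
  plan: [0.012,0.025,0,0,0,0,0.024,0.05,0,0,0,0,0.036,0.068,0,0,0,0,0.038,0.071,0,0,0,0,0.038,0.071,0,0,0,0,0.038,0.071,0,0,0,0,0.038,0.071,0,0,0,0,0.038,0.071,0,0,0,0,0.038,0.071,0,0,0,0,0.038,0.071,-0.02,0,0,0,0.038,0.071,-0.045,0,0,0,0.038,0.071,-0.062,0,0,0,0.038,0.071,-0.068,0,0,0]
  claw: 0.06

```text
clock: 4.25
eef_pos: [563.2, 67.8, 70.8]
eef_rot: [-3.139, 0.0, 1.571]
wrist_force: [-0.1, -0.3, 0.6]
finger_gap: 59.7
finger_force: 0.0
```

>>> jog_arm:
  plan: [0,0,0,0,0,0,0,0,0,0,0,0,0,0,0,0,0,0,0,0,0,0,0,0,0,0,0,0,0,0,0,0,0,0,0,0,0,0,0]
  claw: 0.02
  force: 15

```text
validation failed for argument at $.pl...
```

>>> jog_arm:
  plan: [0,0,0,0,0,0,0,0,0,0,0,0,0,0,0,0,0,0,0,0,0,0,0,0,0,0,0,0,0,0,0,0,0,0,0,0,0,0,0,0,0,0]
  claw: 0.02
  force: 15

```text
clock: 4.95
eef_pos: [564.2, 68.1, 72.9]
eef_rot: [3.141, -0.0, 1.571]
wrist_force: [-0.0, 0.3, 5.0]
finger_gap: 23.9
finger_force: 15.0
```

```bash
python3 - <<'E'
import numpy as np
from cell import manip
print(manip.read_state())
# arc waypoints relative to axis (532.4,-37), holder yaw -4.8deg
y=np.radians(-4.8)
for th in np.arange(-0.58,0.59,0.06): print(round(th,2),(532.4-110*np.sin(th+y)).round(1),(-37+110*np.cos(th+y)).round(1))
E
```

```text
{'clock': 4.95, 'joints': array([5.56183828e-02, 4.80593674e-01, 1.59925830e+00, 6.23074419e-05,
       1.06090877e+00, 5.54989102e-02]), 'qd': array([-0.00056608,  0.00067561, -0.00157189, -0.00049716, -0.00021281,
        0.00022687]), 'effort': array([-5.14370129e-01, -5.63201988e+01, -2.93529028e+01, -1.09678928e-01,
       -7.25529017e-02,  6.90302375e-03]), 'eef_pos': array([564.24937513,  68.08646035,  72.90749231]), 'eef_rot': array([ 3.14076504e+00, -1.00470179e-04,  1.57088545e+00]), 'wrist_force': array([-2.39402517e-03,  3.21066069e-01,  5.04699891e+00]), 'moment': array([ 0.16636843,  0.08495667, -0.02134668]), 'finger_force': 15.00049382681027, 'finger_gap': 23.905809460442242}
-0.58 600.2 49.6
-0.52 594.9 53.6
-0.46 589.3 57.1
-0.4 583.6 60.4
-0.34 577.6 63.3
-0.28 571.5 65.8
-0.22 565.3 68.0
-0.16 559.0 69.7
-0.1 552.5 71.1
-0.04 546.0 72.2
0.02 539.4 72.8
0.08 532.8 73.0
0.14 526.2 72.8
0.2 519.6 72.3
0.26 513.1 71.3
0.32 506.7 69.9
0.38 500.3 68.2
0.44 494.0 66.1
0.5 487.9 63.6
0.56 482.0 60.8
```

>>> jog_arm:
  plan: [0.004,-0.001,0,0,0,0,0.01,-0.0034,0,0,0,0,0.0164,-0.0062,0,0,0,0,0.0222,-0.0093,0,0,0,0,0.028,-0.0127,0,0,0,0,0.032,-0.0154,0,0,0,0,0.034,-0.017,0,0,0,0,0.034,-0.017,0,0,0,0]

```text
clock: 5.75
eef_pos: [598.6, 50.9, 72.9]
eef_rot: [3.14, -0.0, 1.571]
wrist_force: [0.2, 0.6, 4.4]
finger_gap: 24.4
finger_force: 15.0
```

```bash
cat > f.py <<'E'
import numpy as np,sys
from h import *
n=int(sys.argv[1]) if len(sys.argv)>1 else 5
F=[];p=[]
for i in range(n):
    camera('side'); s=manip.read_state(); F.append(s['wrist_force']); p.append(s['eef_pos'])
F=np.array(F);P=np.mean(p,0);r=P[:2]-[532.4,-37];th=np.arctan2(-r[0],r[1])+np.radians(4.8)
t=np.array([-r[1],r[0]])/np.hypot(*r);  # anticlockwise tangent
print('clock',s['clock'],'pos',P.round(1),'R',np.hypot(*r).round(1),'theta',th.round(3),'Ftan on tool',(F[:,:2]@t).round(2),'mean',(F[:,:2]@t).mean().round(2),'Frad',(F[:,:2]@(r/np.hypot(*r))).mean().round(2),'gap',s['finger_gap'])
E
python3 f.py 4
```

```text
clock 5.95 pos [598.5  51.   72.9] R 110.0 theta -0.56 Ftan on tool [-0.48 -0.84 -0.55 -0.4 ] mean -0.57 Frad 1.27 gap 24.11449464959781
```

>>> jog_arm:
  plan: [-0.0035,0.0025,0,0,0,0,-0.0091,0.006,0,0,0,0,-0.0148,0.0093,0,0,0,0,-0.0208,0.0122,0,0,0,0,-0.0269,0.0147,0,0,0,0,-0.0331,0.0169,0,0,0,0,-0.0394,0.0186,0,0,0,0,-0.0459,0.02,0,0,0,0,-0.0524,0.0211,0,0,0,0,-0.059,0.0217,0,0,0,0,-0.0656,0.0219,0,0,0,0]

```text
clock: 7.05
eef_pos: [533.2, 72.8, 72.9]
eef_rot: [3.138, 0.0, 1.571]
wrist_force: [9.3, -2.1, 2.0]
finger_gap: 24.3
finger_force: 15.0
```

>>> jog_arm:
  plan: [-0.0066,-0.0002,0,0,0,0,-0.0132,-0.0007,0,0,0,0,-0.0197,-0.0017,0,0,0,0,-0.0261,-0.0031,0,0,0,0,-0.0325,-0.0048,0,0,0,0]

```text
clock: 7.55
eef_pos: [500.8, 68.0, 72.9]
eef_rot: [3.138, 0.0, 1.571]
wrist_force: [9.5, -1.2, 1.3]
finger_gap: 24.3
finger_force: 15.0
```

```bash
python3 f.py 8
```

```text
clock 7.95 pos [500.5  67.9  72.9] R 109.6 theta 0.379 Ftan on tool [-5.45 -5.55 -5.3  -5.57 -5.53 -5.2  -5.4  -6.14] mean -5.52 Frad -3.58 gap 24.279014668200443
```

>>> jog_arm:
  plan: [-0.0063,-0.0021,0,0,0,0,-0.0124,-0.0046,0,0,0,0,-0.0183,-0.0074,0,0,0,0]

```text
clock: 8.25
eef_pos: [482.7, 60.6, 73.0]
eef_rot: [3.138, 0.0, 1.571]
wrist_force: [10.7, -0.5, 0.4]
finger_gap: 24.0
finger_force: 15.0
```

```bash
python3 f.py 8
```

```text
clock 8.65 pos [482.4  60.5  72.9] R 109.6 theta 0.558 Ftan on tool [-6.58 -6.05 -5.07 -5.39 -5.39 -5.72 -4.49 -4.53] mean -5.4 Frad -4.41 gap 24.14306859507036
```

>>> jog_arm:
  plan: [0.0059,0.0028,0,0,0,0,0.012,0.0053,0,0,0,0,0.0183,0.0074,0,0,0,0,0.0247,0.0091,0,0,0,0,0.0311,0.0105,0,0,0,0,0.0376,0.0115,0,0,0,0,0.0442,0.012,0,0,0,0,0.0508,0.0122,0,0,0,0,0.0574,0.012,0,0,0,0,0.064,0.0114,0,0,0,0,0.0705,0.0103,0,0,0,0,0.077,0.0089,0,0,0,0,0.0833,0.0072,0,0,0,0,0.0895,0.005,0,0,0,0,0.0956,0.0025,0,0,0,0,0.1016,-0.0004,0,0,0,0,0.1073,-0.0037,0,0,0,0,0.1129,-0.0072,0,0,0,0,0.1165,-0.0097,0,0,0,0]

```text
clock: 10.55
eef_pos: [598.3, 51.2, 72.9]
eef_rot: [3.142, -0.0, 1.571]
wrist_force: [-2.0, 1.0, 8.7]
finger_gap: 24.2
finger_force: 15.0
```

>>> jog_arm:
  plan: [-0.0035,0.0025,0,0,0,0,-0.0091,0.006,0,0,0,0,-0.0148,0.0093,0,0,0,0,-0.0208,0.0122,0,0,0,0,-0.0269,0.0147,0,0,0,0,-0.0331,0.0169,0,0,0,0]

```text
clock: 11.15
eef_pos: [565.9, 67.7, 72.9]
eef_rot: [3.138, 0.001, 1.571]
wrist_force: [8.6, -2.9, 1.9]
finger_gap: 23.9
finger_force: 15.0
```

```bash
python3 f.py 6
```

```text
clock 11.45 pos [565.5  67.8  72.9] R 109.9 theta -0.222 Ftan on tool [-6.03 -5.62 -5.98 -4.81 -5.49 -4.59] mean -5.42 Frad -0.52 gap 23.78884597853396
```

>>> jog_arm:
  plan: [-0.0063,0.0017,0,0,0,0,-0.0128,0.0031,0,0,0,0,-0.0193,0.0042,0,0,0,0]

```text
clock: 11.75
eef_pos: [546.7, 71.9, 72.9]
eef_rot: [3.138, 0.0, 1.571]
wrist_force: [9.3, -4.1, 2.6]
finger_gap: 24.0
finger_force: 15.0
```

```bash
python3 f.py 6
```

```text
clock 12.05 pos [546.2  71.9  72.9] R 109.8 theta -0.042 Ftan on tool [-5.77 -5.15 -5.   -4.39 -5.09 -4.53] mean -4.99 Frad -1.03 gap 23.80065955625594
```

From -0.04: three more rows.

>>> jog_arm:
  plan: [-0.0066,0.0006,0,0,0,0,-0.0132,0.0008,0,0,0,0,-0.0198,0.0006,0,0,0,0]

```text
clock: 12.35
eef_pos: [526.9, 72.6, 72.9]
eef_rot: [3.138, 0.0, 1.571]
wrist_force: [8.8, -1.6, 1.0]
finger_gap: 24.1
finger_force: 15.0
```

```bash
python3 f.py 6
```

```text
clock 12.65 pos [526.4  72.6  72.9] R 109.7 theta 0.138 Ftan on tool [-6.39 -5.37 -5.8  -5.22 -5.16 -4.49] mean -5.41 Frad -2.09 gap 24.006087617700402
```

>>> jog_arm:
  plan: [-0.0066,-0.0005,0,0,0,0,-0.0131,-0.0015,0,0,0,0,-0.0195,-0.0029,0,0,0,0]

```text
clock: 12.95
eef_pos: [507.4, 69.7, 72.9]
eef_rot: [3.138, 0.0, 1.571]
wrist_force: [9.5, -0.7, 1.3]
finger_gap: 24.3
finger_force: 15.0
```

```bash
python3 f.py 6
```

```text
clock 13.25 pos [507.   69.7  72.9] R 109.6 theta 0.318 Ftan on tool [-6.22 -6.26 -5.46 -4.8  -4.56 -5.58] mean -5.48 Frad -2.93 gap 23.758456161851942
```

>>> jog_arm:
  plan: [-0.0064,-0.0017,0,0,0,0,-0.0127,-0.0038,0,0,0,0,-0.0188,-0.0063,0,0,0,0,-0.0247,-0.0091,0,0,0,0]

```text
clock: 13.65
eef_pos: [482.8, 60.7, 72.9]
eef_rot: [3.138, -0.0, 1.571]
wrist_force: [9.7, 0.2, 0.5]
finger_gap: 23.9
finger_force: 15.0
```

```bash
python3 f.py 8
```

```text
clock 14.05 pos [482.5  60.5  72.9] R 109.6 theta 0.557 Ftan on tool [-7.47 -6.4  -5.03 -4.71 -4.92 -5.54 -5.22 -5.31] mean -5.58 Frad -4.21 gap 24.215783174144605
```

Not tight yet. I'll swing back and start a third stroke.

>>> jog_arm:
  plan: [0.0059,0.0028,0,0,0,0,0.012,0.0053,0,0,0,0,0.0183,0.0074,0,0,0,0,0.0247,0.0091,0,0,0,0,0.0311,0.0105,0,0,0,0,0.0376,0.0115,0,0,0,0,0.0442,0.012,0,0,0,0,0.0508,0.0122,0,0,0,0,0.0574,0.012,0,0,0,0,0.064,0.0114,0,0,0,0,0.0705,0.0103,0,0,0,0,0.077,0.0089,0,0,0,0,0.0833,0.0072,0,0,0,0,0.0895,0.005,0,0,0,0,0.0956,0.0025,0,0,0,0,0.1016,-0.0004,0,0,0,0,0.1073,-0.0037,0,0,0,0,0.1129,-0.0072,0,0,0,0,0.1165,-0.0097,0,0,0,0]

```text
clock: 15.95
eef_pos: [598.4, 51.1, 72.9]
eef_rot: [-3.141, -0.0, 1.571]
wrist_force: [-1.3, -0.1, 9.3]
finger_gap: 24.1
finger_force: 15.0
```

>>> jog_arm:
  plan: [-0.0035,0.0025,0,0,0,0,-0.0091,0.006,0,0,0,0,-0.0148,0.0093,0,0,0,0,-0.0208,0.0122,0,0,0,0,-0.0269,0.0147,0,0,0,0]

```text
clock: 16.45
eef_pos: [572.2, 65.5, 72.9]
eef_rot: [3.139, 0.001, 1.571]
wrist_force: [8.2, -4.1, 1.5]
finger_gap: 23.9
finger_force: 15.0
```

```bash
python3 f.py 6
```

```text
clock 16.75 pos [571.9  65.6  72.9] R 109.9 theta -0.283 Ftan on tool [-6.37 -5.7  -5.9  -4.4  -5.26 -5.11] mean -5.46 Frad -0.54 gap 24.213304376477385
```

>>> jog_arm:
  plan: [-0.0062,0.0022,0,0,0,0,-0.0125,0.0039,0,0,0,0,-0.019,0.0053,0,0,0,0]

```text
clock: 17.05
eef_pos: [553.6, 70.8, 73.0]
eef_rot: [3.138, 0.0, 1.571]
wrist_force: [11.2, -2.5, 1.2]
finger_gap: 24.6
finger_force: 15.0
```

```bash
python3 f.py 8
```

```text
clock 17.45 pos [553.2  70.9  72.9] R 109.8 theta -0.107 Ftan on tool [-9.02 -8.02 -7.62 -7.1  -7.93 -7.8  -7.73 -7.46] mean -7.83 Frad -1.16 gap 23.59774773465949
```

The resistance has risen by about 2.3 N. I'll go a little further, +0.08 rad.

>>> jog_arm:
  plan: [-0.0044,0.0008,0,0,0,0,-0.0088,0.0013,0,0,0,0]

```text
clock: 17.65
eef_pos: [545.1, 72.1, 73.0]
eef_rot: [3.137, 0.0, 1.571]
wrist_force: [12.6, -2.6, -0.2]
finger_gap: 23.6
finger_force: 15.0
```

```bash
python3 f.py 10
```

```text
clock 18.15 pos [544.7  72.1  72.9] R 109.8 theta -0.029 Ftan on tool [-11.08  -9.44  -9.27  -8.95  -8.53  -9.11  -9.12  -9.84  -9.05  -8.99] mean -9.34 Frad -1.55 gap 24.018971138396246
```

Extra push is now about 3.8 N, so I'll stop. Open, lift clear and check.

>>> jog_arm:
  plan: [0,0,0,0,0,0,0,0,0,0,0,0,0,0,0,0,0,0,0,0,0,0,0,0,0,0,0,0,0,0,0,0,0,0,0,0,0,0,0,0,0,0]
  claw: 0.06

```text
clock: 18.85
eef_pos: [543.4, 72.3, 72.4]
eef_rot: [-3.141, 0.0, 1.571]
wrist_force: [0.2, 0.2, -0.5]
finger_gap: 59.9
finger_force: 0.0
```

>>> jog_arm:
  plan: [0,0,0.01,0,0,0,0,0,0.03,0,0,0,0,0,0.055,0,0,0,0,0,0.08,0,0,0,0,0.01,0.11,0,0,0,0,0.02,0.14,0,0,0,0,0.02,0.14,0,0,0,0,0.02,0.14,0,0,0]

```text
clock: 19.65
eef_pos: [543.5, 92.4, 213.0]
eef_rot: [3.14, -0.0, 1.571]
wrist_force: [0.9, 0.3, -0.3]
finger_gap: 59.7
finger_force: 0.0
```

```bash
python3 - <<'E'
from h import *
print(manip.read_state()['wrist_force'])
p,_=camera('scene');q,_=camera('wrist')
a=cv2.resize(p[200:400,250:500,::-1],(400,320));b=cv2.resize(q[:,:,::-1],(400,300))
cv2.imwrite('pics/fin.png',np.hstack([a[:300],b]))
E
```

```text
[ 0.87039319  0.25329448 -0.33287851]
```

View pics/fin.png

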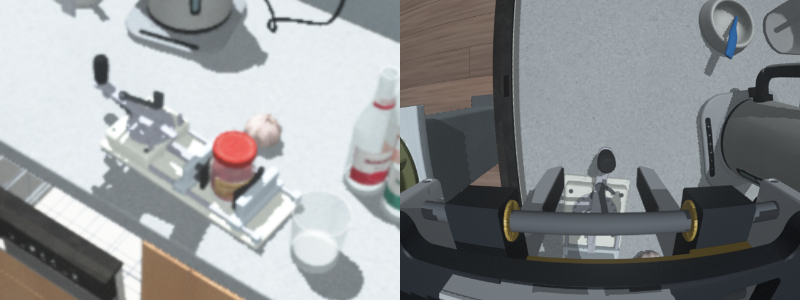

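The jar stands upright at (235,165) between both jaws. The knob at (605,160) is released, and the garlic (265,130) and tumbler (318,230) are undisturbed, so I'll hand in.

```bash
python3 -c "
from cell import manip
print(manip.sign_off())"
```

```text
the job is handed in; nothing more can be done
None
```

The jar is clamped and the job is handed in: lever flipped to clamping, tight on the third stroke with the knob's push about 3.8 N above its steady level (target 2.5 to 5 N), and the gripper clear at about 20 s.

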